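# Load the hanging boards into the tester

## Robot

A 7-joint arm with a two-finger parallel gripper is mounted at the origin on the work surface. World frame = base frame: x ahead of the robot, y to its left, z up, the work surface at z = 0. Lengths are in mm, angles in rad, forces in N, time in s.
With the tool pointing down it reaches from about 400 to 925 mm from the base axis. Payload 5.6 kg.
Tool frame: the origin (TCP) lies on the mounting face of the last link; the fingertips stand 173 mm ahead of it and the grasp point (between the pads) lies 155 mm ahead of it; z points along the fingers, y is the line along which they close (so a half turn about z gives the same grasp; the last joint's range is limited). The gripper opens to 85 mm and grips with 20 to 120 N. Pads are 22 mm wide; open, the fingers measure 114 mm over their backs; the gripper's body (76 mm by 85 mm) begins 54 mm behind the grasp point. The pads swing forward as they close: fully open they stand 13 mm farther back than shut.
Start: joints at [-1.208, 0.468, -0.012, 1.603, 0.006, 1.071, -0.056], TCP at [256.622, 597.199, 404.69] pointing down, gripper open.
Joint ranges: [-2.53, 2.53], [-0.31, 2.02], [-1.57, 1.55], [0.28, 2.44], [-1.29, 4.43], [0.15, 1.84], [-2.92, 2.92]. Speed limits (rad/s): [2.57, 2.57, 3.14, 3.14, 3.14, 3.14, 3.14].

## Interface

Orientations are given as [roll, pitch, yaw] about the fixed x, y, z axes, in that order (R = Rz(yaw) Ry(pitch) Rx(roll)).
In Python, from rig import state, grab_frame, camera_info, sign_off, search_frame gives the robot as it stands.
- The arm moves only by the tool arm_command, never from a script. Its argument "moves" is text: rows parted by semicolons, each of 7 numbers parted by spaces: the opening, from 0 (shut) to 1 (fully open), then the shift along the tool's x, y, z in units of 25 mm (1.0 is 25 mm), then the turn, a rotation vector about the tool's x, y, z in units of 6 degrees (1.0 is 6 degrees). In form: claw x y z rx ry rz; .... A call has 1 to 10 rows; each row is the pose to reach, as a shift and turn from the pose commanded when the call began, along the tool's axes at that moment; what a row does not reach only later rows make up. A row lasts 1/12 s, in which the tool goes at most 41.7 mm and 7.16 degrees, less where a joint would pass 70% of its speed; a pose out of reach is approached as far as the arm can. A call with a gripper value outside its range is refused whole. The fingers move at their own pace and stop on an object; "newtons" is the grip in N (left out, the last holds). Time passes only in rows, so rows that repeat a pose let the fingers close. It gives the time, the measured TCP pose, the force, the opening and the grip force at its end, in the units of the state.
- state(): the state, without advancing time (a new reading comes with each control period).
- grab_frame(name): name is "side" or "top" or "wrist"; returns the picture (384x512x3 uint8, red, green, blue); there is no depth.
- camera_info(name): a dict with "fx", "fy", "cx", "cy" (pixels), "rvec" (rotation vector, rad) and "tvec" (3), from world to camera coordinates, as OpenCV has them. Camera axes: x right, y down, z forward; pixel columns grow to the right and rows downward; lengths in mm; the calibration is good to about 2 mm. The wrist camera is an equidistant fisheye: a pixel r from the principal point sees the ray r / f radians off the axis. A picture is of the moment at which its call begins: read the wrist's pose just before it. camera_info takes no time and is no camera call; for the wrist camera it gives the pose at the moment of the call.
- sign_off(): hands the job in; it is judged then, once.
Trained networks look in the newest picture that a camera, given by its name, has taken for a name from the list of things; names that differ only in an ending like _2 or _b are one class to them, and where a whole thing is asked for, a point or a joint stands for the part that bears it (a point fixed in the world has none). Each returns a list of dicts, best first, with "confidence" (0 to 1); they miss things now and then, are a little off and sometimes report something else, mostly with a low value. They report only what shows in the picture. A call takes as long as a camera call. They do not tell look-alikes from the thing itself.
- search_frame(camera, query): "pixel" ([column, row] in pixels, amid what is visible of it).
The state is a dict: "time_s": time; "joints": joint angles; "qvel": joint speeds; "joint_torque": joint torques, N m; "tcp_pos": TCP position; "eef_rot": TCP orientation; "force": force on the tool from outside, world axes, zero at the start; "torque": the same for the moment, N m; "gripper_width": finger opening in mm; "gripper_force": force on a finger pad.
Only numpy, scipy, OpenCV 4.12 (cv2) and the standard library are available. Lean on these libraries where they do the work, as an engineer would, in place of code of your own. Each camera call takes 0.05 s, during which the arm holds its last target. There are 200 camera calls.

## Task

Raise the tester's clear cover all the way back, lift every circuit board that hangs on the stand off its hook and lower it, not drop it, fully home into any free slot of the tester, then lower the cover gently onto its stop. Last, stand the steel weight on the mark in the middle of the closed cover to hold it down. Leave the other things on the bench where they are.

Things in the scene. Friction and masses are not known exactly. Their poses are not given: they have to be found in the camera images.
- tester: board tester fixed to the bench: grey plastic block 210 (its x) x 134 (its y) x 60 mm high, with four straight slots cut in its top. Origin: centre of its underside on the bench. Its x runs along the row of slots, its y along each slot (towards the cover's hinge), z up. Its position and yaw vary
- cover (a joint): angle of the tester's clear cover (rad): 0 = down on its stop, 1.85 = all the way back on its stop; starts between 0 and 0.35. A stiff hinge (0.4 N m, cover 0.35 kg) holds it at any angle; it runs along the tester's x at its +y edge. The cover is a hood 210 x 134 x 64 mm high, open below, 60 mm high inside above the block's top
- cover_grip (a point): middle of the cover's steel handle bar (10 mm diameter, 130 mm long, parallel to the hinge), on the side away from the hinge, 34 mm out from the cover's panel (29 mm free), held by brackets 55 mm either side of this point. When down it is 168 mm from the hinge line horizontally and 45 mm above it; it moves on an arc about cover_hinge
- cover_hinge (a point): middle of the hinge line, on the tester's top +y edge, 60 mm above the bench; x axis = tester's x = the hinge line
- cover_mark (a point): centre of the cover's flat top (210 x 134 mm), marked by a 50 mm dark rubber square on a 70 mm metal plate; on the top surface, z is the surface normal (up when the cover is down, 124 mm above the bench)
- stand: fixed dark steel stand: a rail along its y, 168 mm high, with four hooks at its y = 138, 46, -46, -138 mm, each two level 6 mm prongs 60 mm apart that point to its -x (to the robot), tops 170 mm above the bench, ends 95 mm in front of the rail and turned up to 183 mm. Origin: under the rail's middle, on the bench. Position and yaw vary
- board0: green circuit board 5 (its x) x 44 (y) x 80 (z) mm, 90 g, with a white crossbar on top, 8 x 76 x 16 mm high. Origin: centre of its lower edge; z up; crossbar's middle 88 mm above it. Hangs upright, crossbar across a hook's prongs, 70 mm in front of the rail. Take the crossbar's middle from above, closing along its x. Two to four hang there, alike; None if absent
- board1: another board, same as board0; None if absent
- board2: another board, same as board0; None if absent
- board3: another board, same as board0; None if absent
- slot0 (a point): middle of the floor of a slot, 15 mm above the bench; the slot is 11 mm wide (its x) x 56 mm long (its y) x 45 mm deep, open at the top; slots are 48 mm apart along the tester's x; a board fully home stands on this floor with its origin here, its y along the slot, facing either way
- slot1 (a point): same, slot 1
- slot2 (a point): same, slot 2
- slot3 (a point): same, slot 3
- weight: loose steel hold-down weight, 0.45 kg: round base 52 mm diameter x 30 mm high, with a knob 26 mm in diameter from 44 to 64 mm above its underside. Origin: centre of its underside, z up. Stands on the bench in front of the stand
- mouse: black computer mouse, 100 x 60 x 32 mm; bystander. Origin: centre of its underside
- flux_bottle: small red bottle, 36 mm diameter, 85 high; bystander. Origin: centre of its underside
- solder_reel: grey reel standing on its flange, 56 mm diameter, 44 high; bystander. Origin: centre of its underside
- note_pad: pale pad of notes, 76 x 76 x 14 mm; bystander. Origin: centre of its underside
- parts_bin: black open bin, 90 x 110 x 35 mm, under the hanging boards; bystander. Origin: centre of its underside
- screw_pot: aluminium pot, 56 mm diameter, 45 high; bystander. Origin: centre of its underside
- driver: screwdriver with black handle, 170 mm long; bystander. Origin: centre of its underside, lying flat
There are look-alikes about, which are no part of the job. What is shaped like the board1 but black, blue or yellow is not meant.

How it is judged:
By the outcome, as a careful person would: the job done as asked, in the order asked, and still so for the second after the job is handed in, with the robot touching nothing.
Of board0, board1, board2, board3 only 2 to 4 are there at a start; the rules pass over those that are not, and their reading is None.
At some moment in a run one of weight may be knocked a few centimetres aside while the robot is not near it.
It also fails if it takes over 210 s, if anything falls off the work surface, if the arm or the gripper's body presses on something with over 40 N, if the wrist force passes 120 N, or if a joint passes its speed limit or range.

## Working session

There is one attempt and no reset: what is moved stays moved. The work goes in short steps, Python scripts to look and compute and a tool call to move; the robot and the scene stay as the last step left them, time stands still between calls to the robot, and variables do not carry over. Pictures are saved under pics/ and viewed, at most 16 in all, crops included, and the job is handed in when it is done.

Besides the shell and the picture viewer there is one more tool, called by a JSON object that holds its "api" and its "payload", one argument or row to a line. arm_command: Moves the arm, as the interface text tells. Its arguments: {"type":"object","properties":{"moves":{"type":"string"},"newtons":{"type":"number"}},"required":["moves"]}

```bash
ls; mkdir -p pics; cat > h.py <<'E'
import numpy as np, cv2
from rig import *
from scipy.spatial.transform import Rotation as R
def save(name,fn,crop=None,scale=1):
    im=grab_frame(name)[:,:,::-1]
    if crop: a,b,c,d=crop; im=im[b:d,a:c]
    if scale!=1: im=cv2.resize(im,None,fx=scale,fy=scale,interpolation=cv2.INTER_CUBIC)
    cv2.imwrite('pics/'+fn,im)
def ray(ci,px):
    Rm=cv2.Rodrigues(np.array(ci['rvec'],float))[0]; t=np.array(ci['tvec'],float).ravel()
    u=(px[0]-ci['cx'])/ci['fx']; v=(px[1]-ci['cy'])/ci['fy']
    if ci.get('fish'):
        th=np.hypot(u,v); d=np.array([u/th*np.sin(th),v/th*np.sin(th),np.cos(th)]) if th>0 else np.array([0,0,1.])
    else: d=np.array([u,v,1.])
    return -Rm.T@t, Rm.T@d
def onz(name,px,z):
    ci=dict(camera_info(name)); ci['fish']=name=='wrist'
    o,d=ray(ci,px); return o+d*(z-o[2])/d[2]
def proj(name,P):
    ci=camera_info(name); Rm=cv2.Rodrigues(np.array(ci['rvec'],float))[0]
    c=Rm@np.array(P,float)+np.array(ci['tvec'],float).ravel()
    if name=='wrist':
        r=np.hypot(c[0],c[1]); th=np.arctan2(r,c[2]); k=th/r if r>0 else 0
        return np.array([ci['cx']+ci['fx']*c[0]*k,ci['cy']+ci['fy']*c[1]*k])
    return np.array([ci['cx']+ci['fx']*c[0]/c[2],ci['cy']+ci['fy']*c[1]/c[2]])
E
python3 - <<'E'
from h import *
for n in('side','top'):
    im=grab_frame(n)[:,:,::-1]; cv2.imwrite(f'pics/{n}0.png',cv2.resize(im,None,fx=1.5,fy=1.5,interpolation=cv2.INTER_CUBIC))
    ci=camera_info(n); o,d=ray(ci,(256,192)); print(n,ci,o.round(),d.round(2))
    for q in ['tester','cover_grip','stand','board0','weight']:
        print(q,[(np.round(r['pixel']).tolist(),round(r['confidence'],2)) for r in search_frame(n,q)])
s=state(); print(s)
E
```

```text
pics
side {'fx': 360.00719761881135, 'fy': 360.00719761881135, 'cx': 256.4396375915204, 'cy': 186.50697014451754, 'rvec': array([ 2.06141245, -1.50589504,  0.54981854]), 'tvec': array([-125.23122233,  445.92837275,  927.59977336])} [-190. -172. 1005.] [ 0.59  0.17 -0.79]
tester [([196.0, 180.0], 0.95)]
cover_grip [([196.0, 174.0], 0.9)]
stand [([334.0, 170.0], 0.64)]
board0 [([377.0, 218.0], 0.77), ([302.0, 251.0], 0.7), ([295.0, 195.0], 0.67), ([317.0, 170.0], 0.62), ([289.0, 161.0], 0.61), ([196.0, 175.0], 0.49)]
weight [([330.0, 236.0], 0.5)]
top {'fx': 448.61845056660945, 'fy': 448.61845056660945, 'cx': 258.36965932775735, 'cy': 199.59787056172067, 'rvec': array([ 2.0183955 , -2.21055273,  0.22418307]), 'tvec': array([  78.37726094,  510.02893617, 1186.92299696])} [ 264.   51. 1266.] [ 0.22 -0.01 -0.98]
tester [([182.0, 210.0], 0.57)]
cover_grip [([182.0, 210.0], 0.71)]
stand [([345.0, 168.0], 0.68), ([332.0, 134.0], 0.66), ([394.0, 272.0], 0.53)]
board0 [([284.0, 155.0], 0.79), ([300.0, 185.0], 0.68), ([336.0, 254.0], 0.57), ([325.0, 151.0], 0.51)]
weight [([352.0, 221.0], 0.66)]
{'time_s': 0.6, 'joints': array([-1.20800294,  0.46744753, -0.01161717,  1.60268903,  0.00604195,
        1.0714164 , -0.05630588]), 'qvel': array([ 0.00088659, -0.00081648, -0.00021037, -0.00113587, -0.0013678 ,
       -0.0004121 , -0.00054391]), 'joint_torque': array([-2.95923473e-04, -5.31932938e+01,  2.13234901e-02, -2.51521343e+01,
        1.14348298e-02,  1.29106913e-03,  1.84066053e-06]), 'tcp_pos': array([256.61497309, 597.19834269, 404.72900548]), 'eef_rot': array([3.14151454e+00, 6.53182391e-05, 2.73575738e+00]), 'force': array([0.52683354, 0.6302824 , 0.12326379]), 'torque': array([ 0.03747114,  0.01066509, -0.00809352]), 'gripper_force': 0.0, 'gripper_width': 85.51082401052028}
```

View pics/side0.png

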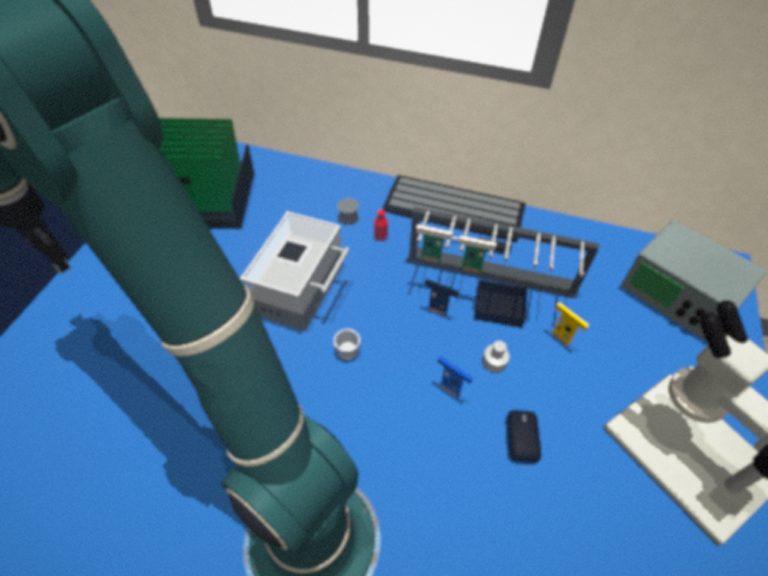

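View pics/top0.png

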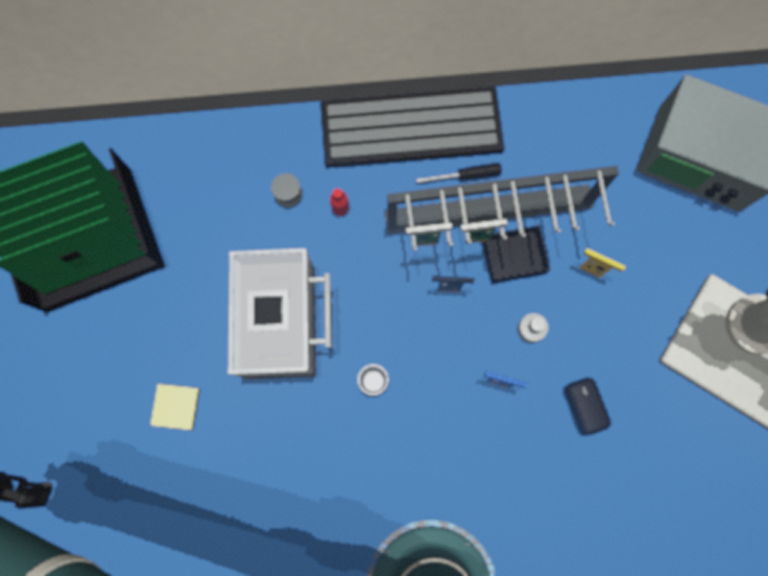

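```bash
python3 - <<'E'
from h import *
def mont(crops,fn):
    cv2.imwrite(fn,np.hstack([cv2.resize(grab_frame(n)[b:b+75,a:a+100,::-1] if 0 else grab_frame(n)[b:b+h,a:a+w,::-1],(w*4,h*4),interpolation=cv2.INTER_CUBIC) for n,a,b,w,h in crops]))
mont([('top',140,155,90,110),('side',150,130,100,110)],'pics/tester.png')
mont([('top',250,105,170,85)],'pics/st.png'); mont([('side',260,130,150,85)],'pics/ss.png')
a=cv2.imread('pics/st.png');b=cv2.imread('pics/ss.png'); b=np.pad(b,((0,0),(0,80),(0,0)))
cv2.imwrite('pics/stand.png',np.vstack([a,b])[:600])
print(a.shape,b.shape)
E
```

```text
(340, 680, 3) (340, 680, 3)
```

View pics/tester.png

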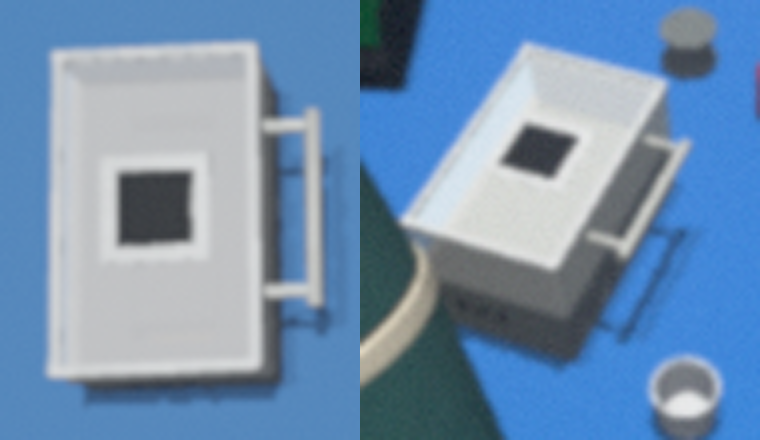

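View pics/stand.png

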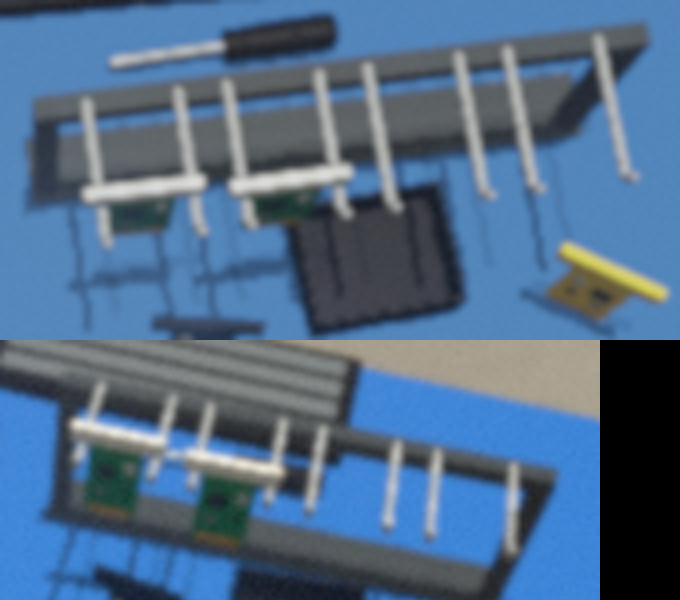

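```bash
cat > fit.py <<'E'
from h import *
from scipy.optimize import least_squares
def c2w(p,P):  # point in cover frame (tester coords rel hinge, theta=0) -> world
    x,y,yaw,th=p
    px,py,pz=P; s,c=np.sin(th),np.cos(th)
    q=np.array([px, 67+py*c+pz*s, 60-py*s+pz*c])
    return np.array([x,y,0])+R.from_euler('z',yaw).apply(q)
T=lambda a,b:(140+a/4,155+b/4); S=lambda a,b:(150+(a-360)/4,130+b/4)
obs=[('top',T(313,108),(65,-168,45)),('top',T(316,305),(-65,-168,45)),('side',S(687,143),(65,-168,45)),('side',S(622,252),(-65,-168,45)),
('top',T(154,207),(0,-67,64)),('side',S(540,151),(0,-67,64)),
('top',T(52,48),(105,0,64)),('top',T(257,42),(105,-134,64)),('top',T(262,375),(-105,-134,64)),('top',T(48,378),(-105,0,64)),
('side',S(527,43),(105,0,64)),('side',S(667,80),(105,-134,64)),('side',S(556,268),(-105,-134,64)),('side',S(400,225),(-105,0,64))]
if __name__=='__main__':
    f=lambda p:np.concatenate([proj(n,c2w(p,P))-px for n,px,P in obs])
    r=least_squares(f,[500,300,0,0.1],x_scale=[100,100,1,1],loss='soft_l1'); p=r.x
    print('tester',p.round(3)); print(f(p).round(1).reshape(-1,2).tolist())
    print('grip',c2w(p,(0,-168,45)).round(1),'hinge',c2w(p,(0,0,0)).round(1))
    # boards: crossbar centre z178, ends +-38
    Tt=lambda a,b:(250+a/4,105+b/4); Ss=lambda a,b:(260+a/4,130+(b-340)/4)
    o=[]
    for k,(tp,sd) in enumerate([((145,188),(118,433)),((291,179),(235,466))]):
        A=[];
        for n,px in(('top',Tt(*tp)),('side',Ss(*sd))): A.append((n,px))
        rr=least_squares(lambda X:np.concatenate([proj(n,X)-px for n,px in A]),[700,0,178]); print('board',k,rr.x.round(1),rr.fun.round(1))
    for a,b in [((83,193),(205,183)),((231,186),(352,172))]:
        d=onz('top',Tt(*a),180)-onz('top',Tt(*b),180); print(onz('top',Tt(*a),180),np.linalg.norm(d),'yaw',np.arctan2(-d[0],d[1]))
    d=onz('top',Tt(35,110),168)-onz('top',Tt(648,35),168);print('rail yaw',np.arctan2(-d[0],d[1]),np.linalg.norm(d))
    print('weight',onz('top',(356.5,217.3),64),onz('side',(330,232),64)); 
    ci=camera_info('wrist'); o,d=ray({**ci,'fish':1},(ci['cx'],ci['cy'])); print(o,d,state()['tcp_pos'])
E
python3 fit.py
```

```text
tester [ 5.00031e+02  2.36057e+02 -5.50000e-02  4.30000e-02]
[[0.2, 0.1], [0.3, -0.4], [-0.5, -0.7], [-0.6, 0.9], [0.6, -0.3], [-0.6, -0.4], [0.9, 1.5], [0.1, 0.7], [-0.2, -2.7], [0.9, -1.4], [-1.0, 0.8], [-0.6, 0.6], [-0.5, -0.2], [-0.0, -0.8]]
grip [494.6 137.3 112.2] hinge [503.7 303.   60. ]
board 0 [603.7 -47.7 183.9] [ 0.2 -0.1 -0.3  0.1]
board 1 [ 603.4 -141.7  177.5] [ 0.5 -0.2 -0.7  0.1]
[604.896393    -8.10614745 180.        ] 77.43533091639428 yaw -0.006079269282199449
[ 600.95692316 -101.68035403  180.        ] 77.3094894580556 yaw 0.02859796540731379
rail yaw 0.036736018521468405 401.77822447807046
weight [ 439.59312622 -228.6626405    64.        ] [ 435.3366126  -229.51356051   64.        ]
[190.9583673  626.62008605 372.92997943] [ 0.26012834 -0.11200531 -0.95905581] [256.63151978 597.19584664 404.7080232 ]
```

```bash
cat > go.py <<'E'
import sys
from h import *
# go.py x y z yaw [pitchtilt]: grasp point target -> units
def units(G,yaw):
    s=state(); R0=R.from_euler('xyz',s['eef_rot']); R1=R.from_euler('xyz',[np.pi,0,yaw])
    tcp=np.array(G)-R1.apply([0,0,155])
    return R0.inv().apply(tcp-s['tcp_pos'])/25,(R0.inv()*R1).as_rotvec()*180/np.pi/6
if __name__=='__main__':
    a=list(map(float,sys.argv[1:5])); d,r=units(a[:3],a[3]); print('shift',d.round(2),'rot',r.round(2))
E
python3 go.py 488 139 205 3.087
```

```text
shift [-15.74 -13.19   1.79] rot [ 0.    0.   -3.35]
```

{"api": "arm_command", "payload": {
  "moves": "0.4 -15.7 -13.2 1.8 0 0 -3.35;0.4 -15.7 -13.2 1.8 0 0 -3.35;0.4 -15.7 -13.2 1.8 0 0 -3.35;0.4 -15.7 -13.2 1.8 0 0 -3.35;0.4 -15.7 -13.2 1.8 0 0 -3.35;0.4 -15.7 -13.2 1.8 0 0 -3.35;0.4 -15.7 -13.2 1.8 0 0 -3.35;0.4 -15.7 -13.2 1.8 0 0 -3.35;0.4 -15.7 -13.2 1.8 0 0 -3.35;0.4 -15.7 -13.2 1.8 0 0 -3.35",
  "newtons": 30
}}

```text
time_s: 1.63
tcp_pos: [443.6, 224.4, 368.5]
eef_rot: [3.141, 0.001, 3.087]
force: [1.0, 1.0, -0.7]
gripper_width: 34.4
gripper_force: 0.0
```

```bash
python3 go.py 488 139 205 3.087
```

```text
shift [-1.96 -3.31  0.34] rot [ 0.01  0.01 -0.  ]
```

{"api": "arm_command", "payload": {
  "moves": "0.32 -1.96 -3.3 0.3 0 0 0;0.32 -1.96 -3.3 0.3 0 0 0;0.32 -1.96 -3.3 0.3 0 0 0;0.32 -1.96 -3.3 0.3 0 0 0;0.32 -1.96 -3.3 0.3 0 0 0"
}}

```text
time_s: 2.05
tcp_pos: [487.6, 140.8, 360.8]
eef_rot: [3.141, -0.0, 3.085]
force: [-0.3, 0.9, -0.9]
gripper_width: 27.2
gripper_force: 0.0
```

```bash
python3 - <<'E'
from h import *
save('wrist','w1.png',scale=1.5); s=state(); print(s['tcp_pos'],s['gripper_width'])
import fit
p=[500.03,236.06,-.055,.043]
for P in[(65,-168,45),(0,-168,45),(-65,-168,45),(0,-67,64),(105,-134,64),(-105,-134,64)]: print(P,(proj('wrist',fit.c2w(p,P))*1.5).round())
E
```

```text
[487.16873603 142.0014439  360.83212878] 27.43352315497941
(65, -168, 45) [376. 422.]
(0, -168, 45) [375. 316.]
(-65, -168, 45) [375. 189.]
(0, -67, 64) [572. 325.]
(105, -134, 64) [435. 492.]
(-105, -134, 64) [453. 104.]
```

View pics/w1.png

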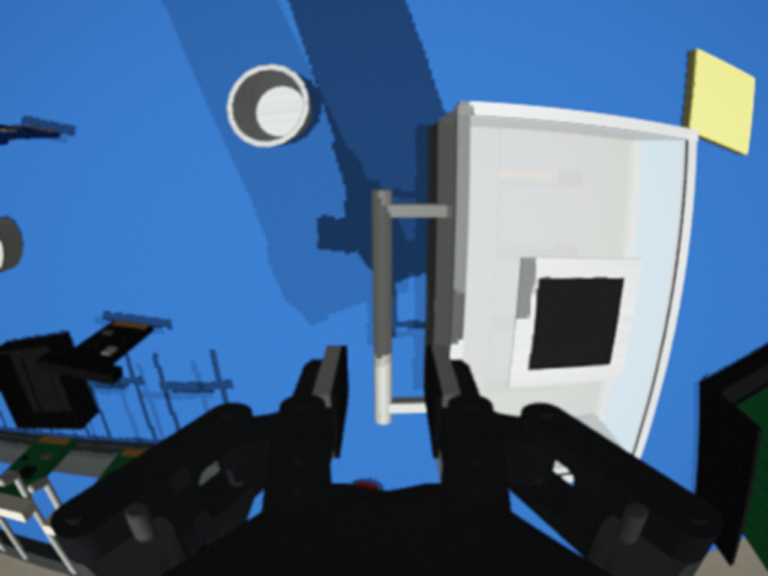

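{"api": "arm_command", "payload": {
  "moves": "0.26 -0.2 -0.05 1.5 0 0 0;0.26 -0.2 -0.05 2.5 0 0 0;0.26 -0.2 -0.05 3.2 0 0 0;0.26 -0.2 -0.05 3.74 0 0 0;0.26 -0.2 -0.05 3.74 0 0 0;0.26 -0.2 -0.05 3.74 0 0 0;0 -0.2 -0.05 3.74 0 0 0;0 -0.2 -0.05 3.74 0 0 0;0 -0.2 -0.05 3.74 0 0 0;0 -0.2 -0.05 3.74 0 0 0",
  "newtons": 25
}}

```text
time_s: 2.93
tcp_pos: [492.2, 138.7, 268.0]
eef_rot: [-3.14, 0.0, 3.086]
force: [-0.9, -6.3, -0.3]
gripper_width: 9.0
gripper_force: 24.9
```

```bash
python3 - <<'E'
from h import *
s=state(); print(s['tcp_pos'],s['eef_rot'],s['gripper_width'],s['force'],s['gripper_force'])
save('wrist','w2.png')
E
```

```text
[492.21759533 138.69860183 267.98161541] [-3.14008663e+00  1.37577538e-05  3.08607757e+00] 9.003171503079729 [-0.93001945 -6.26163874 -0.25378778] 24.91090089082718
```

```bash
python3 - <<'E'
import numpy as np
r=173.9/25;f0=np.radians(17.5)
for f in [21,26,31,37,43,49,55,61,67,73]: 
    a=np.radians(f);print(f"0 0 {r*(np.cos(f0)-np.cos(a)):.2f} {-r*(np.sin(a)-np.sin(f0)):.2f} 0 0 0;",end='')
print()
f0=np.radians(73)
for f in [79,85,91,97,103,108,113,117,120,122]: 
    a=np.radians(f);print(f"0 0 {r*(np.cos(f0)-np.cos(a)):.2f} {-r*(np.sin(a)-np.sin(f0)):.2f} 0 0 0;",end='')
E
```

```text
0 0 0.14 -0.40 0 0 0;0 0 0.38 -0.96 0 0 0;0 0 0.67 -1.49 0 0 0;0 0 1.08 -2.09 0 0 0;0 0 1.55 -2.65 0 0 0;0 0 2.07 -3.16 0 0 0;0 0 2.64 -3.61 0 0 0;0 0 3.26 -3.99 0 0 0;0 0 3.92 -4.31 0 0 0;0 0 4.60 -4.56 0 0 0;
0 0 0.71 -0.18 0 0 0;0 0 1.43 -0.28 0 0 0;0 0 2.16 -0.30 0 0 0;0 0 2.88 -0.25 0 0 0;0 0 3.60 -0.13 0 0 0;0 0 4.18 0.04 0 0 0;0 0 4.75 0.25 0 0 0;0 0 5.19 0.45 0 0 0;0 0 5.51 0.63 0 0 0;0 0 5.72 0.75 0 0 0;
```

{"api": "arm_command", "payload": {
  "moves": "0 0 0.14 -0.40 0 0 0;0 0 0.38 -0.96 0 0 0;0 0 0.67 -1.49 0 0 0;0 0 1.08 -2.09 0 0 0;0 0 1.55 -2.65 0 0 0;0 0 2.07 -3.16 0 0 0;0 0 2.64 -3.61 0 0 0;0 0 3.26 -3.99 0 0 0;0 0 3.92 -4.31 0 0 0;0 0 4.60 -4.56 0 0 0"
}}

```text
time_s: 3.82
tcp_pos: [498.5, 253.0, 385.2]
eef_rot: [-3.139, 0.0, 3.085]
force: [-4.7, -6.1, 11.9]
gripper_width: 8.7
gripper_force: 25.8
```

{"api": "arm_command", "payload": {
  "moves": "0 0 0.71 -0.18 0 0 0;0 0 1.43 -0.28 0 0 0;0 0 2.16 -0.30 0 0 0;0 0 2.88 -0.25 0 0 0;0 0 3.60 -0.13 0 0 0;0 0 4.18 0.04 0 0 0;0 0 4.75 0.25 0 0 0;0 0 5.19 0.45 0 0 0;0 0 5.51 0.63 0 0 0;0 0 5.72 0.75 0 0 0"
}}

```text
time_s: 4.65
tcp_pos: [506.9, 395.8, 364.0]
eef_rot: [-3.134, -0.003, 3.086]
force: [-16.4, -25.0, 42.8]
gripper_width: 9.0
gripper_force: 31.5
```

{"api": "arm_command", "payload": {
  "moves": "0 0 0 0 0 0 0;0 0 0 0 0 0 0;0 0 0 0 0 0 0"
}}

```text
time_s: 4.9
tcp_pos: [506.8, 395.1, 364.3]
eef_rot: [-3.137, -0.002, 3.084]
force: [-8.2, -10.4, 19.8]
gripper_width: 8.9
gripper_force: 28.8
```

```bash
python3 - <<'E'
from h import *
s=state(); print(s['tcp_pos'],s['eef_rot'],s['gripper_width'],s['force'],s['gripper_force'],s['torque'])
a=grab_frame('top')[140:300,110:310,::-1]; b=grab_frame('side')[90:250,140:340,::-1]
cv2.imwrite('pics/op.png',cv2.resize(np.hstack([a,b]),None,fx=2,fy=2,interpolation=cv2.INTER_CUBIC))
E
```

```text
[506.76080143 395.10608774 364.27260464] [-3.13670736e+00 -2.11913684e-03  3.08434272e+00] 8.914524072121516 [ -8.16079967 -10.36035243  19.8095912 ] 28.823654651641846 [-2.33818016  1.712587   -0.00486872]
```

View pics/op.png

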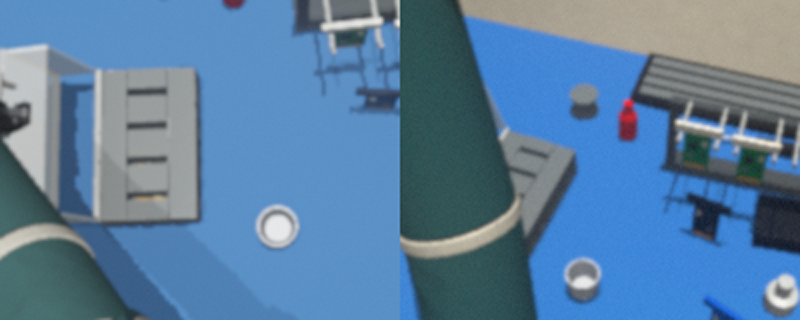

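{"api": "arm_command", "payload": {
  "moves": "0.3 0 0 0 0 0 0;0.3 0 0 0 0 0 0;0.3 0 0 0 0 0 0;0.3 0 0 -1 0 0 0;0.3 0 0 -2 0 0 0;0.3 0 0 -3 0 0 0;0.3 0 0 -4 0 0 0;0.3 0 0 -4 0 0 0"
}}

```text
time_s: 5.67
tcp_pos: [507.5, 398.3, 467.5]
eef_rot: [3.135, 0.006, 3.087]
force: [0.1, -0.2, 0.5]
gripper_width: 25.7
gripper_force: 0.0
```

```bash
python3 go.py 500 160 300 1.516
```

```text
shift [-0.22 -9.54  0.44] rot [ 0.09 -0.   15.  ]
```

{"api": "arm_command", "payload": {
  "moves": "0.4 -0.2 -9.5 0 0 0 15;0.4 -0.2 -9.5 0 0 0 15;0.4 -0.2 -9.5 0 0 0 15;0.4 -0.2 -9.5 0 0 0 15;0.4 -0.2 -9.5 0 0 0 15;0.4 -0.2 -9.5 0 0 0 15;0.4 -0.2 -9.5 0 0 0 15;0.4 -0.2 -9.5 0 0 0 15;0.4 -0.2 -9.5 0 0 0 15;0.4 -0.2 -9.5 0 0 0 15"
}}

```text
time_s: 6.5
tcp_pos: [498.5, 159.9, 461.7]
eef_rot: [-3.141, 0.0, 1.83]
force: [-0.4, 0.2, -0.2]
gripper_width: 34.1
gripper_force: 0.0
```

```bash
python3 go.py 500 160 300 1.516
```

```text
shift [-0.01  0.06  0.27] rot [-0.01  0.    3.  ]
```

{"api": "arm_command", "payload": {
  "moves": "0.4 0 0 0.3 0 0 3;0.4 0 0 0.3 0 0 3;0.4 0 0 0.3 0 0 3;0.4 0 0 0.3 0 0 3;0.4 0 0 0.3 0 0 3"
}}

```text
time_s: 6.92
tcp_pos: [498.5, 160.2, 454.4]
eef_rot: [-3.141, 0.001, 1.525]
force: [-0.0, -0.4, 0.0]
gripper_width: 34.2
gripper_force: 0.0
```

```bash
python3 - <<'E'
from h import *
save('wrist','w3.png',scale=1.5); s=state(); print(s['tcp_pos'],s['eef_rot'])
for i in range(4): print((proj('wrist',np.array([500,237,0])+R.from_euler('z',-.055).apply([72-48*i,0,60]))*1.5).round())
E
```

```text
[498.50393867 160.17751122 454.51783828] [-3.14120730e+00  3.95670075e-04  1.52463612e+00]
[472. 157.]
[413. 155.]
[353. 155.]
[294. 156.]
```

View pics/w3.png

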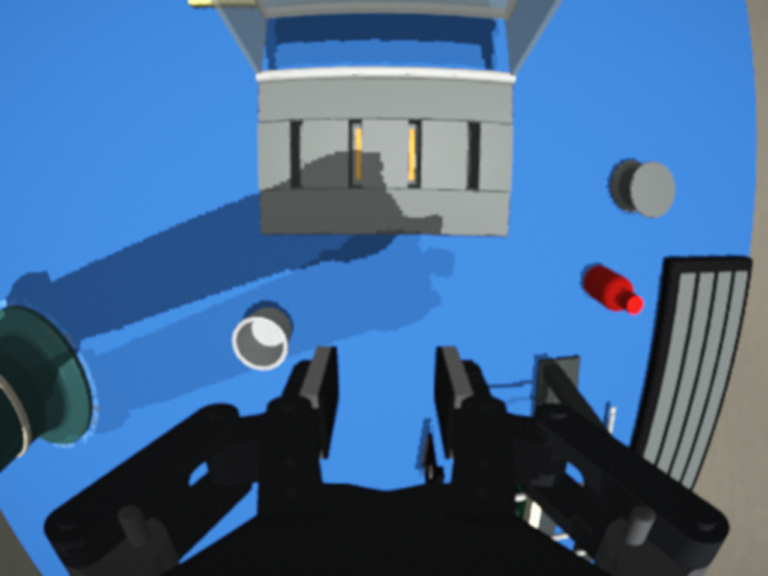

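```bash
python3 go.py 603 -48 255 1.59
```

```text
shift [-8.12  4.56  1.78] rot [-0.    0.   -0.62]
```

{"api": "arm_command", "payload": {
  "moves": "0.5 -8.1 4.55 1.2 0 0 -0.6;0.5 -8.1 4.55 1.2 0 0 -0.6;0.5 -8.1 4.55 1.2 0 0 -0.6;0.5 -8.1 4.55 1.2 0 0 -0.6;0.5 -8.1 4.55 1.2 0 0 -0.6;0.5 -8.1 4.55 1.75 0 0 -0.6;0.5 -8.1 4.55 1.75 0 0 -0.6;0.5 -8.1 4.55 1.75 0 0 -0.6"
}}

```text
time_s: 7.63
tcp_pos: [602.3, -49.6, 409.8]
eef_rot: [-3.139, 0.001, 1.583]
force: [0.6, 0.5, -0.1]
gripper_width: 43.1
gripper_force: 0.0
```

```bash
python3 - <<'E'
from h import *
save('wrist','w4.png',scale=1.5); s=state(); print(s['tcp_pos'],s['eef_rot'])
for G in [(603.7,-47.7),(603.4,-141.7)]:
  for dy in(38,0,-38): print(dy,(proj('wrist',[G[0],G[1]+dy,186])*1.5).round())
E
```

```text
[602.30822943 -47.83475455 410.58167374] [-3.14027996e+00 -3.28205776e-04  1.58550139e+00]
38 [390. 240.]
0 [388. 321.]
-38 [387. 392.]
38 [386. 422.]
0 [385. 478.]
-38 [384. 524.]
```

View pics/w4.png

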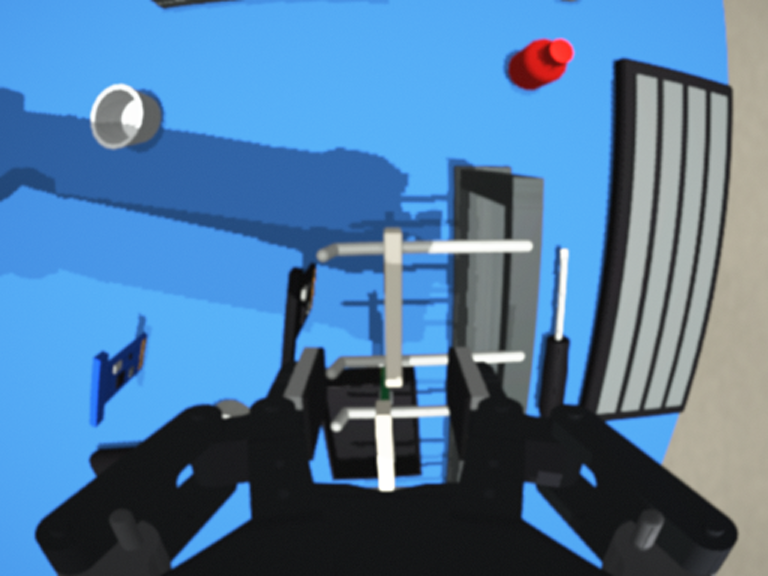

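```bash
python3 - <<'E'
from h import *
for p in [(393,230),(394,385),(385,403)]: print(onz('wrist',(p[0]/1.5,p[1]/1.5),186).round(1))
E
python3 go.py 606 -43.5 180 1.60
```

```text
[605.   -5.4 186. ]
[607.1 -81.4 186. ]
[602.9 -91.9 186. ]
shift [0.17 0.15 3.02] rot [-0.01 -0.   -0.14]
```

{"api": "arm_command", "payload": {
  "moves": "0.5 0.15 0.15 1 0 0 -0.15;0.5 0.15 0.15 2 0 0 -0.15;0.5 0.15 0.15 2.6 0 0 -0.15;0.5 0.15 0.15 3.05 0 0 -0.15;0.5 0.15 0.15 3.05 0 0 -0.15;0 0.15 0.15 3.05 0 0 -0.15;0 0.15 0.15 3.05 0 0 -0.15;0 0.15 0.15 3.05 0 0 -0.15;0 0.15 0.15 3.05 0 0 -0.15;0 0.15 0.15 3.05 0 0 -0.15",
  "newtons": 35
}}

```text
time_s: 8.52
tcp_pos: [606.4, -43.9, 336.5]
eef_rot: [3.139, -0.0, 1.601]
force: [-0.0, 0.8, 5.8]
gripper_width: 7.0
gripper_force: 38.2
```

```bash
python3 - <<'E'
from h import *
s=state(); print(s['tcp_pos'],s['eef_rot'],s['gripper_width'],s['force'],s['gripper_force'])
E
```

```text
[606.41443302 -43.93760052 336.46177652] [ 3.13914638e+00 -4.99513340e-04  1.60108443e+00] 6.993839647905301 [-0.04395654  0.83333521  5.75775155] 38.210073709487915
```

{"api": "arm_command", "payload": {
  "moves": "0 0 0 -0.5 0 0 0;0 0 0 -1.5 0 0 0;0 0 0 -2.7 0 0 0;0 0 0 -3.6 0 0 0;0 0 0 -4.3 0 0 0;0 0 0 -4.3 0 0 0"
}}

```text
time_s: 9.02
tcp_pos: [606.7, -44.7, 447.4]
eef_rot: [3.134, -0.0, 1.6]
force: [-0.2, -0.1, 0.1]
gripper_width: 7.0
gripper_force: 37.4
```

```bash
python3 - <<'E'
from h import *
s=state(); print(s['gripper_width'],s['force'],s['gripper_force'])
E
python3 go.py 573 234 289 1.516
```

```text
7.03777976012084 [-0.19556018 -0.13151765  0.06070279] 37.38031446933746
shift [11.18 -1.02  0.13] rot [ 0.07 -0.    0.81]
```

{"api": "arm_command", "payload": {
  "moves": "0 2 -0.2 0 0 0 0.2;0 4 -0.4 0 0 0 0.4;0 5.4 -0.5 0 0 0 0.8;0 6.8 -0.6 0 0 0 0.8;0 8.2 -0.8 0 0 0 0.8;0 9.4 -0.9 0 0 0 0.8;0 10.5 -1 0 0 0 0.8;0 11.2 -1 0.1 0 0 0.8;0 11.2 -1 0.1 0 0 0.8;0 11.2 -1 0.1 0 0 0.8"
}}

```text
time_s: 9.85
tcp_pos: [572.0, 236.2, 439.0]
eef_rot: [-3.14, 0.001, 1.52]
force: [-0.7, -0.5, -0.9]
gripper_width: 7.3
gripper_force: 37.3
```

```bash
python3 go.py 573 234 176 1.516
```

```text
shift [-0.08  0.05  4.32] rot [-0.01  0.01  0.03]
```

{"api": "arm_command", "payload": {
  "moves": "0 -0.08 0.05 1 0 0 0;0 -0.08 0.05 2 0 0 0;0 -0.08 0.05 3 0 0 0;0 -0.08 0.05 3.8 0 0 0;0 -0.08 0.05 4.3 0 0 0;0 -0.08 0.05 4.3 0 0 0;0 -0.08 0.05 4.3 0 0 0"
}}

```text
time_s: 10.43
tcp_pos: [574.1, 232.0, 332.5]
eef_rot: [-3.141, 0.001, 1.516]
force: [0.2, -0.1, -0.1]
gripper_width: 7.2
gripper_force: 37.3
```

```bash
python3 - <<'E'
from h import *
s=state(); print(s['tcp_pos'],s['eef_rot'])
a=grab_frame('wrist')[:,:,::-1]; cv2.imwrite('pics/w5.png',cv2.resize(a,(768,576),interpolation=cv2.INTER_CUBIC))
for i in range(4): print((proj('wrist',np.array([501,238,0])+R.from_euler('z',-.055).apply([72-48*i,28,60]))*1.5).round())
print((proj('top',[573,234,60])))
E
```

```text
[574.08820323 231.99050394 332.51077137] [-3.14129808e+00  8.98674111e-04  1.51563387e+00]
[381. 239.]
[295. 240.]
[215. 241.]
[145. 244.]
[183.64582613 185.11760139]
```

View pics/w5.png

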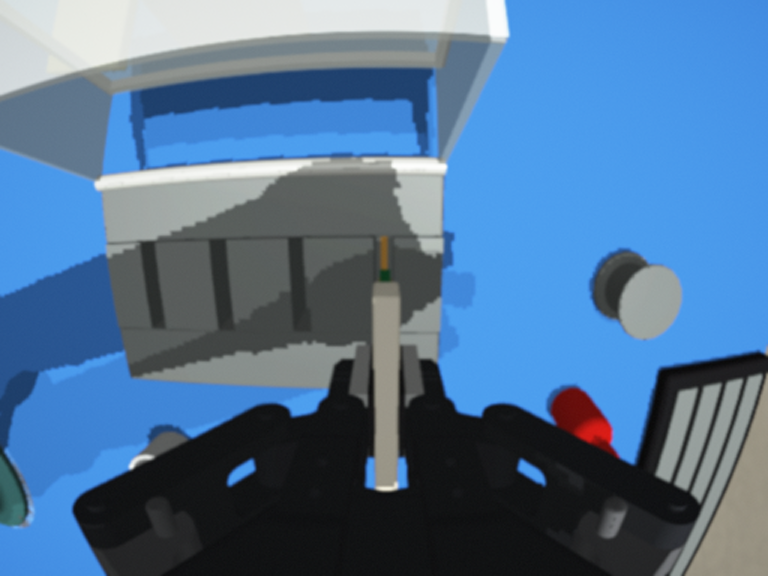

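{"api": "arm_command", "payload": {
  "moves": "0 0.08 0 0.5 0 0 0;0 0.08 0 0.9 0 0 0;0 0.08 0 1.2 0 0 0;0 0.08 0 1.5 0 0 0;0 0.08 0 1.8 0 0 0;0 0.08 0 2.1 0 0 0;0 0.08 0 2.4 0 0 0;0 0.08 0 2.6 0 0 0;0 0.08 0 2.7 0 0 0;0 0.08 0 2.7 0 0 0"
}}

```text
time_s: 11.32
tcp_pos: [573.7, 235.0, 264.3]
eef_rot: [-3.141, 0.001, 1.517]
force: [-0.0, -0.2, -1.5]
gripper_width: 6.7
gripper_force: 37.4
```

{"api": "arm_command", "payload": {
  "moves": "0 0 0 0.04 0 0 0;0 0 0 0.08 0 0 0;0 0 0 0.12 0 0 0;0 0 0 0.16 0 0 0;0 0 0 0.16 0 0 0;0 0 0 0.16 0 0 0"
}}

```text
time_s: 11.82
tcp_pos: [574.1, 235.1, 261.7]
eef_rot: [3.141, -0.001, 1.517]
force: [-0.2, -0.9, 3.2]
gripper_width: 7.3
gripper_force: 37.9
```

{"api": "arm_command", "payload": {
  "moves": "0 0 0 0.04 0 0 0;0 0 0 0.04 0 0 0;0.3 0 0 0.04 0 0 0;0.3 0 0 0.04 0 0 0;0.3 0 0 0.04 0 0 0;0.3 0 0 -1 0 0 0;0.3 0 0 -2 0 0 0;0.3 0 0 -3 0 0 0;0.3 0 0 -4.2 0 0 0;0.3 0 0 -4.2 0 0 0"
}}

```text
time_s: 12.65
tcp_pos: [575.5, 235.3, 371.7]
eef_rot: [3.133, -0.005, 1.517]
force: [1.6, 0.1, 1.1]
gripper_width: 25.7
gripper_force: 0.0
```

```bash
python3 - <<'E'
from h import *
cv2.imwrite('pics/w6.png',cv2.resize(grab_frame('wrist')[100:384,100:420,::-1],None,fx=2,fy=2,interpolation=cv2.INTER_CUBIC))
print([(proj('wrist',[574.2,235+d,111])-100)*2 for d in(38,-38)])
E
python3 go.py 602.5 -132 262 1.60
```

```text
[array([302.92184096, 106.90479086]), array([313.41651715, 286.21634848])]
shift [-14.6    1.91  -1.95] rot [ 0.05 -0.03 -0.79]
```

View pics/w6.png

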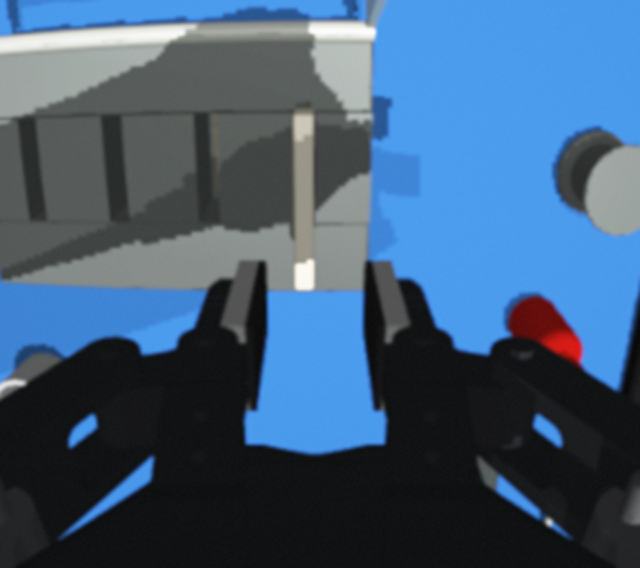

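{"api": "arm_command", "payload": {
  "moves": "0.4 -1 0.1 -1.5 0 0 -0.8;0.4 -14.6 1.9 -2 0 0 -0.8;0.4 -14.6 1.9 -2 0 0 -0.8;0.4 -14.6 1.9 -2 0 0 -0.8;0.4 -14.6 1.9 -2 0 0 -0.8;0.4 -14.6 1.9 -2 0 0 -0.8;0.4 -14.6 1.9 -2 0 0 -0.8;0.4 -14.6 1.9 -2 0 0 -0.8;0.4 -14.6 1.9 -2 0 0 -0.8;0.4 -14.6 1.9 -2 0 0 -0.8"
}}

```text
time_s: 13.53
tcp_pos: [600.4, -139.8, 415.4]
eef_rot: [-3.14, 0.004, 1.592]
force: [-0.1, -0.7, -0.7]
gripper_width: 34.1
gripper_force: 0.0
```

{"api": "arm_command", "payload": {
  "moves": "0.5 -1.2 0 0 0 0 0;0.5 -1.2 0 0 0 0 0;0.5 -1.2 0 0 0 0 0"
}}

```text
time_s: 13.78
tcp_pos: [601.9, -163.8, 414.7]
eef_rot: [-3.139, 0.0, 1.597]
force: [0.5, 0.9, 0.4]
gripper_width: 42.7
gripper_force: 0.0
```

```bash
python3 - <<'E'
from h import *
cv2.imwrite('pics/w7.png',cv2.resize(grab_frame('wrist')[100:384,100:420,::-1],None,fx=2,fy=2,interpolation=cv2.INTER_CUBIC))
s=state();print(s['tcp_pos'],s['eef_rot'])
print([(proj('wrist',[604,-130+d,186])-100)*2 for d in(38,-38)])
E
```

```text
[ 602.31941253 -161.97271413  414.67135323] [-3.13948480e+00 -7.20842453e-04  1.59984331e+00]
[array([325.68611858,  22.44656981]), array([318.35063237, 240.08276675])]
```

View pics/w7.png

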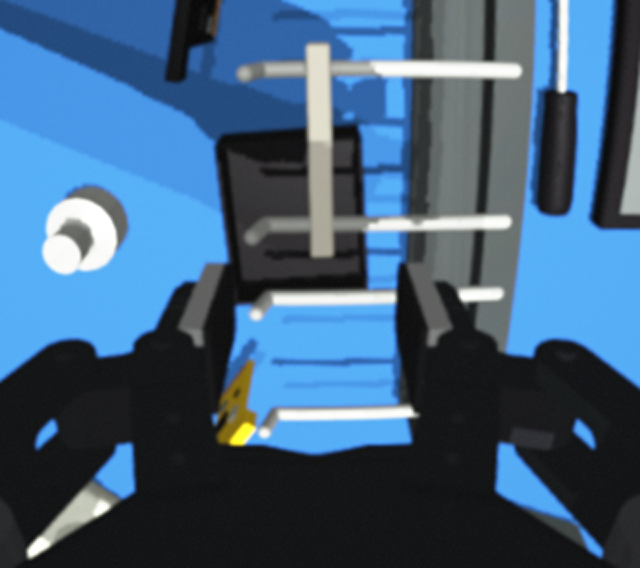

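```bash
python3 - <<'E'
from h import *
for p in [(317,42),(321,256)]: print(onz('wrist',(p[0]/2+100,p[1]/2+100),186).round(1))
s=state();print(s['tcp_pos'])
E
python3 go.py 602 -137 180 1.60
```

```text
[601.4 -98.6 186. ]
[ 605.2 -174.2  186. ]
[ 602.31941253 -161.97271413  414.67135323]
shift [1.   0.02 3.19] rot [-0.02 -0.01 -0.  ]
```

{"api": "arm_command", "payload": {
  "moves": "0.5 1.02 0.07 0.5 0 0 -0.2;0.5 1.02 0.07 1.2 0 0 -0.2;0.5 1.02 0.07 2.1 0 0 -0.2;0.5 1.02 0.07 2.8 0 0 -0.2;0.5 1.02 0.07 3.2 0 0 -0.2;0.5 1.02 0.07 3.2 0 0 -0.2;0 1.02 0.07 3.2 0 0 -0.2;0 1.02 0.07 3.2 0 0 -0.2;0 1.02 0.07 3.2 0 0 -0.2;0 1.02 0.07 3.2 0 0 -0.2"
}}

```text
time_s: 14.67
tcp_pos: [603.9, -136.5, 337.3]
eef_rot: [3.139, 0.0, 1.622]
force: [0.6, -0.2, 1.5]
gripper_width: 7.3
gripper_force: 37.8
```

{"api": "arm_command", "payload": {
  "moves": "0 0 0 0 0 0 0;0 0 0 0 0 0 0"
}}

```text
time_s: 14.83
tcp_pos: [604.0, -136.5, 337.2]
eef_rot: [3.139, 0.0, 1.622]
force: [-0.4, 1.4, 5.5]
gripper_width: 7.3
gripper_force: 38.3
```

{"api": "arm_command", "payload": {
  "moves": "0 0 0 -0.5 0 0 0;0 0 0 -1.5 0 0 0;0 0 0 -2.7 0 0 0;0 0 0 -3.7 0 0 0;0 0 0 -4.5 0 0 0;0 0 0 -4.5 0 0 0;0 0 0 -4.5 0 0 0;0 0 0 -4.5 0 0 0"
}}

```text
time_s: 15.5
tcp_pos: [603.1, -136.2, 447.7]
eef_rot: [-3.14, -0.001, 1.622]
force: [0.3, 0.2, -1.6]
gripper_width: 7.2
gripper_force: 37.6
```

```bash
python3 go.py 478.5 239.5 290 1.516
```

```text
shift [15.26 -4.21  0.12] rot [-0.02 -0.    1.01]
```

{"api": "arm_command", "payload": {
  "moves": "0 1.2 -0.3 0 0 0 0.2;0 2.7 -0.7 0 0 0 0.4;0 4.2 -1.1 0 0 0 0.6;0 5.7 -1.6 0 0 0 0.8;0 7.2 -2 0 0 0 1;0 8.7 -2.4 0 0 0 1;0 10.2 -2.8 0 0 0 1;0 11.7 -3.2 0 0 0 1;0 13 -3.6 0 0 0 1;0 14 -3.9 0 0 0 1"
}}

```text
time_s: 16.33
tcp_pos: [486.3, 211.2, 446.9]
eef_rot: [-3.138, 0.001, 1.52]
force: [0.2, 0.1, -1.0]
gripper_width: 7.3
gripper_force: 37.5
```

{"api": "arm_command", "payload": {
  "moves": "0 0.8 -0.2 0.5 0 0 0;0 1.26 -0.3 1.2 0 0 0;0 1.26 -0.3 2.2 0 0 0;0 1.26 -0.3 3.2 0 0 0;0 1.26 -0.3 4 0 0 0;0 1.26 -0.3 4.4 0 0 0;0 1.26 -0.3 4.4 0 0 0;0 1.26 -0.3 4.4 0 0 0"
}}

```text
time_s: 17.0
tcp_pos: [482.5, 239.9, 338.0]
eef_rot: [-3.14, 0.001, 1.517]
force: [0.7, -1.0, -0.2]
gripper_width: 7.1
gripper_force: 37.5
```

```bash
python3 - <<'E'
from h import *
s=state(); print(s['tcp_pos'],s['eef_rot'])
cv2.imwrite('pics/w8.png',cv2.resize(grab_frame('wrist')[100:384,100:420,::-1],None,fx=2,fy=2,interpolation=cv2.INTER_CUBIC))
for i in range(4): print((proj('wrist',np.array([502.5,238.5,0])+R.from_euler('z',-.055).apply([72-48*i,28,60]))*2-200).round())
E
python3 go.py 478.5 239.5 178 1.516
```

```text
[482.51023454 239.85965339 338.00245511] [-3.14034900e+00  1.20311726e-03  1.51687248e+00]
[522. 124.]
[416. 122.]
[303. 121.]
[191. 122.]
shift [-0.03 -0.17  0.24] rot [ 0.   -0.    0.01]
```

View pics/w8.png

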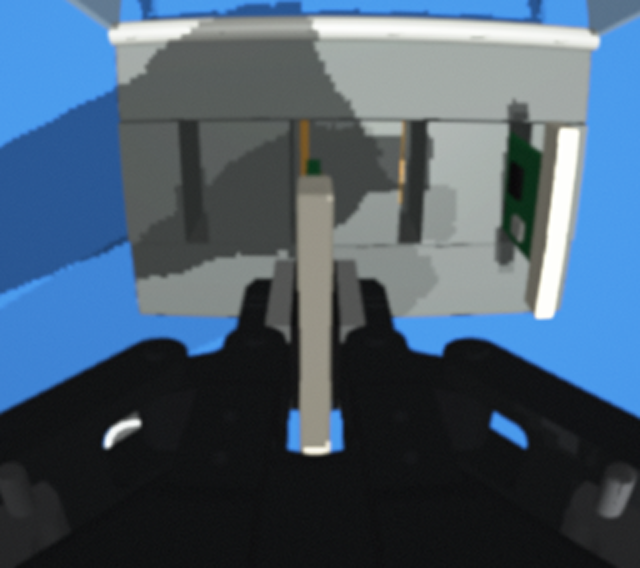

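{"api": "arm_command", "payload": {
  "moves": "0 0 -0.16 0.2 0 0 0;0 0 -0.16 0.5 0 0 0;0 0 -0.16 0.9 0 0 0;0 0 -0.16 1.2 0 0 0;0 0 -0.16 1.6 0 0 0;0 0 -0.16 2 0 0 0;0 0 -0.16 2.3 0 0 0;0 0 -0.16 2.6 0 0 0;0 0 -0.16 2.8 0 0 0;0 0 -0.16 2.9 0 0 0"
}}

```text
time_s: 17.88
tcp_pos: [478.4, 240.1, 265.0]
eef_rot: [-3.141, 0.001, 1.517]
force: [0.3, 0.5, -0.3]
gripper_width: 7.3
gripper_force: 37.5
```

{"api": "arm_command", "payload": {
  "moves": "0 0 0 0 0 0 0;0 0 0 0.04 0 0 0;0 0 0 0.08 0 0 0;0 0 0 0.13 0 0 0;0 0 0 0.13 0 0 0;0 0 0 0.13 0 0 0"
}}

```text
time_s: 18.38
tcp_pos: [478.6, 240.2, 262.9]
eef_rot: [3.141, -0.0, 1.517]
force: [0.9, -0.1, -0.5]
gripper_width: 7.1
gripper_force: 37.5
```

{"api": "arm_command", "payload": {
  "moves": "0 0 0 0.02 0 0 0;0 0 0 0.05 0 0 0;0 0 0 0.07 0 0 0;0 0 0 0.07 0 0 0;0 0 0 0.07 0 0 0"
}}

```text
time_s: 18.8
tcp_pos: [479.0, 240.3, 262.3]
eef_rot: [3.14, -0.001, 1.517]
force: [-1.2, -1.6, 9.1]
gripper_width: 7.2
gripper_force: 39.1
```

{"api": "arm_command", "payload": {
  "moves": "0.3 0 0 0 0 0 0;0.3 0 0 0 0 0 0;0.3 0 0 0 0 0 0;0.3 0 0 -1 0 0 0;0.3 0 0 -2 0 0 0;0.3 0 0 -3.5 0 0 0;0.3 0 0 -5 0 0 0;0.3 0 0 -6.5 0 0 0;0.3 0 0 -8 0 0 0;0.3 0 0 -8 0 0 0"
}}

```text
time_s: 19.63
tcp_pos: [480.1, 240.5, 468.5]
eef_rot: [3.131, -0.008, 1.517]
force: [1.8, -0.2, 0.5]
gripper_width: 25.6
gripper_force: 0.0
```

```bash
python3 - <<'E'
from h import *
cv2.imwrite('pics/w9.png',cv2.resize(grab_frame('wrist')[60:344,80:440,::-1],None,fx=2,fy=2,interpolation=cv2.INTER_CUBIC))
E
python3 go.py 507 395.1 305 3.087
```

```text
shift [6.24 0.77 0.24] rot [ 9.000e-02  1.000e-02 -1.499e+01]
```

View pics/w9.png

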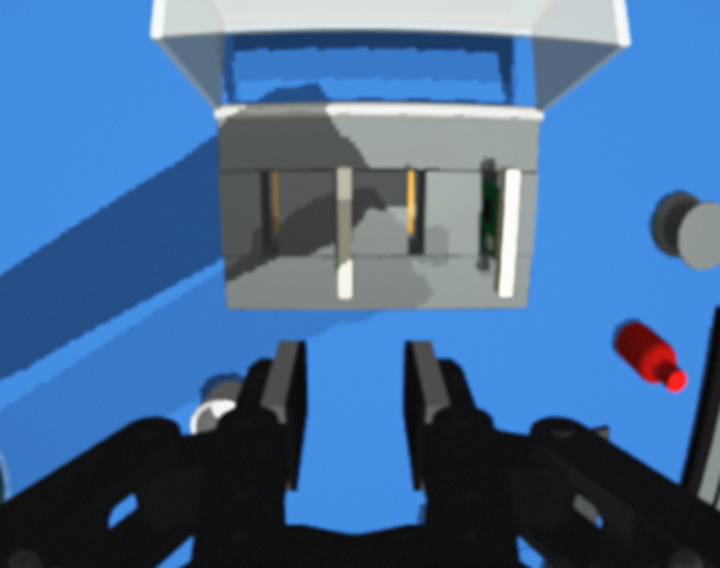

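{"api": "arm_command", "payload": {
  "moves": "0.3 6.2 0.8 0 0 0 -15;0.3 6.2 0.8 0 0 0 -15;0.3 6.2 0.8 0 0 0 -15;0.3 6.2 0.8 0 0 0 -15;0.3 6.2 0.8 0 0 0 -15;0.3 6.2 0.8 0 0 0 -15;0.3 6.2 0.8 0 0 0 -15;0.3 6.2 0.8 0 0 0 -15;0.3 6.2 0.8 0 0 0 -15;0.3 6.2 0.8 0 0 0 -15"
}}

```text
time_s: 20.52
tcp_pos: [506.6, 393.8, 458.8]
eef_rot: [-3.139, -0.002, 2.774]
force: [0.9, -0.7, -0.9]
gripper_width: 25.2
gripper_force: 0.0
```

{"api": "arm_command", "payload": {
  "moves": "0.3 0 0 0 0 0 -3;0.3 0 0 0 0 0 -3;0.3 0 0 0 0 0 -3;0.3 0 0 0 0 0 -3;0.3 0 0 0 0 0 -3;0.3 0 0 0 0 0 -3"
}}

```text
time_s: 21.02
tcp_pos: [506.8, 393.8, 460.0]
eef_rot: [-3.141, -0.001, 3.079]
force: [-0.5, -0.1, 0.5]
gripper_width: 26.3
gripper_force: 0.0
```

```bash
python3 go.py 507 395.1 210 3.087; python3 -c "
from h import *
print(state()['eef_rot'])"
```

```text
shift [-0.01  0.06  3.8 ] rot [-0.01 -0.01 -0.07]
[-3.14055837e+00 -1.12336338e-03  3.07947170e+00]
```

{"api": "arm_command", "payload": {
  "moves": "0.3 0 0.05 1 0 0 0;0.3 0 0.05 2 0 0 0;0.3 0 0.05 3 0 0 0;0.3 0 0.05 3.6 0 0 0;0.3 0 0.05 3.8 0 0 0;0.3 0 0.05 3.8 0 0 0;0 0 0.05 3.8 0 0 0;0 0 0.05 3.8 0 0 0;0 0 0.05 3.8 0 0 0;0 0 0.05 3.8 0 0 0",
  "newtons": 25
}}

```text
time_s: 21.85
tcp_pos: [507.1, 394.4, 366.9]
eef_rot: [-3.141, 0.001, 3.081]
force: [-1.4, -5.0, 1.2]
gripper_width: 9.2
gripper_force: 24.8
```

{"api": "arm_command", "payload": {
  "moves": "0 0 0 0 0 0 0;0 0 0 0 0 0 0"
}}

```text
time_s: 22.02
tcp_pos: [507.2, 394.4, 366.9]
eef_rot: [-3.141, 0.001, 3.081]
force: [-1.9, -4.6, 1.9]
gripper_width: 8.8
gripper_force: 24.8
```

```bash
python3 - <<'E'
import numpy as np
from h import *
s=state();print(s['tcp_pos'],s['force'],s['gripper_width'])
r=173.9/25
for a0,L in [(121,[118,114,109,104,98,92,86,80,74,68]),(68,[62,56,50,45,40,36,32,29,26,24])]:
  f0=np.radians(a0)
  for f in L:
    a=np.radians(f);print(f"0 0 {r*(np.cos(f0)-np.cos(a)):.2f} {-r*(np.sin(a)-np.sin(f0)):.2f} 0 0 0;",end='')
  print()
E
```

```text
[507.17755168 394.39390428 366.90318561] [-1.85123382 -4.60441254  1.92509415] 8.756825233310003
0 0 -0.32 -0.18 0 0 0;0 0 -0.75 -0.39 0 0 0;0 0 -1.32 -0.61 0 0 0;0 0 -1.90 -0.79 0 0 0;0 0 -2.61 -0.93 0 0 0;0 0 -3.34 -0.99 0 0 0;0 0 -4.07 -0.98 0 0 0;0 0 -4.79 -0.89 0 0 0;0 0 -5.50 -0.72 0 0 0;0 0 -6.19 -0.49 0 0 0;
0 0 -0.66 0.31 0 0 0;0 0 -1.28 0.68 0 0 0;0 0 -1.87 1.12 0 0 0;0 0 -2.31 1.53 0 0 0;0 0 -2.72 1.98 0 0 0;0 0 -3.02 2.36 0 0 0;0 0 -3.29 2.76 0 0 0;0 0 -3.48 3.08 0 0 0;0 0 -3.65 3.40 0 0 0;0 0 -3.75 3.62 0 0 0;
```

{"api": "arm_command", "payload": {
  "moves": "0 0 -0.32 -0.18 0 0 0;0 0 -0.75 -0.39 0 0 0;0 0 -1.32 -0.61 0 0 0;0 0 -1.90 -0.79 0 0 0;0 0 -2.61 -0.93 0 0 0;0 0 -3.34 -0.99 0 0 0;0 0 -4.07 -0.98 0 0 0;0 0 -4.79 -0.89 0 0 0;0 0 -5.50 -0.72 0 0 0;0 0 -6.19 -0.49 0 0 0"
}}

```text
time_s: 22.85
tcp_pos: [497.9, 239.8, 381.0]
eef_rot: [3.137, 0.005, 3.081]
force: [2.3, 4.4, 1.2]
gripper_width: 8.6
gripper_force: 25.1
```

{"api": "arm_command", "payload": {
  "moves": "0 0 -0.66 0.31 0 0 0;0 0 -1.28 0.68 0 0 0;0 0 -1.87 1.12 0 0 0;0 0 -2.31 1.53 0 0 0;0 0 -2.72 1.98 0 0 0;0 0 -3.02 2.36 0 0 0;0 0 -3.29 2.76 0 0 0;0 0 -3.48 3.08 0 0 0;0 0 -3.65 3.40 0 0 0;0 0 -3.75 3.62 0 0 0"
}}

```text
time_s: 23.68
tcp_pos: [492.8, 145.8, 287.6]
eef_rot: [-3.141, 0.002, 3.08]
force: [5.6, -4.1, 3.0]
gripper_width: 8.6
gripper_force: 26.4
```

{"api": "arm_command", "payload": {
  "moves": "0 0 0 0 0 0 0;0 0 0 0 0 0 0;0 0 0 0 0 0 0"
}}

```text
time_s: 23.93
tcp_pos: [492.8, 145.9, 287.4]
eef_rot: [-3.14, 0.002, 3.08]
force: [7.4, -3.7, -2.3]
gripper_width: 8.7
gripper_force: 25.9
```

{"api": "arm_command", "payload": {
  "moves": "0 0 -0.05 0.12 0 0 0;0 0 -0.1 0.24 0 0 0;0 0 -0.14 0.36 0 0 0;0 0 -0.18 0.48 0 0 0;0 0 -0.22 0.6 0 0 0;0 0 -0.26 0.7 0 0 0;0 0 -0.28 0.78 0 0 0;0 0 -0.31 0.86 0 0 0;0 0 -0.32 0.9 0 0 0;0 0 -0.32 0.9 0 0 0"
}}

```text
time_s: 24.77
tcp_pos: [492.4, 138.1, 265.2]
eef_rot: [-3.141, 0.002, 3.081]
force: [5.3, -3.4, -0.4]
gripper_width: 8.9
gripper_force: 26.4
```

{"api": "arm_command", "payload": {
  "moves": "0 0 0 0.04 0 0 0;0 0 -0.01 0.08 0 0 0;0 0 -0.01 0.12 0 0 0;0 0 -0.01 0.15 0 0 0;0 0 -0.01 0.15 0 0 0"
}}

```text
time_s: 25.18
tcp_pos: [492.4, 137.3, 262.0]
eef_rot: [-3.14, 0.002, 3.08]
force: [3.7, -5.5, 5.5]
gripper_width: 9.0
gripper_force: 27.1
```

{"api": "arm_command", "payload": {
  "moves": "0 0 0 0.03 0 0 0;0 0 0 0.06 0 0 0;0 0 0 0.06 0 0 0;0 0 0 0.06 0 0 0"
}}

```text
time_s: 25.52
tcp_pos: [492.5, 137.3, 261.8]
eef_rot: [-3.14, 0.002, 3.08]
force: [0.4, -6.7, 18.6]
gripper_width: 8.9
gripper_force: 28.2
```

{"api": "arm_command", "payload": {
  "moves": "0 0 0 -0.05 0 0 0;0.26 0 0 -0.05 0 0 0;0.26 0 0 -0.05 0 0 0;0.26 0 0 -0.05 0 0 0;0.26 0 0 -0.6 0 0 0;0.26 0 0 -1.6 0 0 0;0.26 0 0 -2.8 0 0 0;0.26 0 0 -4 0 0 0;0.26 0 0 -4.5 0 0 0;0.26 0 0 -4.5 0 0 0"
}}

```text
time_s: 26.35
tcp_pos: [491.8, 139.6, 375.3]
eef_rot: [3.139, 0.004, 3.082]
force: [-0.3, 0.9, -0.6]
gripper_width: 22.0
gripper_force: 0.0
```

```bash
python3 - <<'E'
from h import *
for n in('top','side'):
    print(n,search_frame(n,'weight')[:2]) if grab_frame(n) is not None else 0
    print(search_frame(n,'cover_mark')[:2])
E
python3 go.py 438 -190 220 3.087;python3 go.py 438 -190 220 1.6
```

```text
top [{'pixel': [352.2, 220.3], 'confidence': 0.58}]
[{'pixel': [168.8, 223.0], 'confidence': 0.95}, {'pixel': [346.2, 167.3], 'confidence': 0.32}]
side [{'pixel': [227.2, 168.5], 'confidence': 0.68}, {'pixel': [330.3, 235.8], 'confidence': 0.59}]
[]
shift [  1.32 -13.26  -0.14] rot [-0.01 -0.03 -0.05]
shift [  1.32 -13.26  -0.14] rot [-3.000e-02 -1.000e-02  1.415e+01]
```

{"api": "arm_command", "payload": {
  "moves": "0.6 1.3 -13.2 -1 0 0 14;0.6 1.3 -13.2 -1 0 0 14;0.6 1.3 -13.2 -1 0 0 14;0.6 1.3 -13.2 -1 0 0 14;0.6 1.3 -13.2 -1 0 0 14;0.6 1.3 -13.2 -1 0 0 14;0.6 1.3 -13.2 -1 0 0 14;0.6 1.3 -13.2 -1 0 0 14;0.6 1.3 -13.2 -1 0 0 14;0.6 1.3 -13.2 -1 0 0 14"
}}

```text
time_s: 27.48
tcp_pos: [438.1, -191.3, 396.9]
eef_rot: [-3.14, 0.0, 1.819]
force: [0.6, 0.2, -0.6]
gripper_width: 51.3
gripper_force: 0.0
```

```bash
python3 go.py 438 -229 150 1.6
```

```text
shift [-1.46 -0.37  3.68] rot [-0.01  0.    2.09]
```

{"api": "arm_command", "payload": {
  "moves": "0.65 -1.4 -0.4 2.5 0 0 2;0.65 -1.4 -0.4 2.5 0 0 2;0.65 -1.4 -0.4 2.5 0 0 2;0.65 -1.4 -0.4 2.5 0 0 2;0.65 -1.4 -0.4 2.5 0 0 2;0.65 -1.4 -0.4 2.5 0 0 2"
}}

```text
time_s: 27.98
tcp_pos: [439.1, -224.3, 336.1]
eef_rot: [3.14, 0.0, 1.624]
force: [1.0, 0.1, 0.8]
gripper_width: 55.7
gripper_force: 0.0
```

```bash
python3 - <<'E'
from h import *
a=grab_frame('wrist')[:,:,::-1]; cv2.imwrite('pics/w10.png',cv2.resize(a[60:344,80:440],None,fx=2,fy=2,interpolation=cv2.INTER_CUBIC))
s=state();print(s['tcp_pos'],s['eef_rot']); print((proj('wrist',[438,-229,64])-[80,60])*2,(proj('wrist',[438,-229,0])-[80,60])*2)
E
```

```text
[ 439.0640026  -224.3276388   336.19830527] [3.13931333e+00 1.20565633e-04 1.62416434e+00]
[348.46309802 278.27603709] [349.34565251 241.06711155]
```

View pics/w10.png

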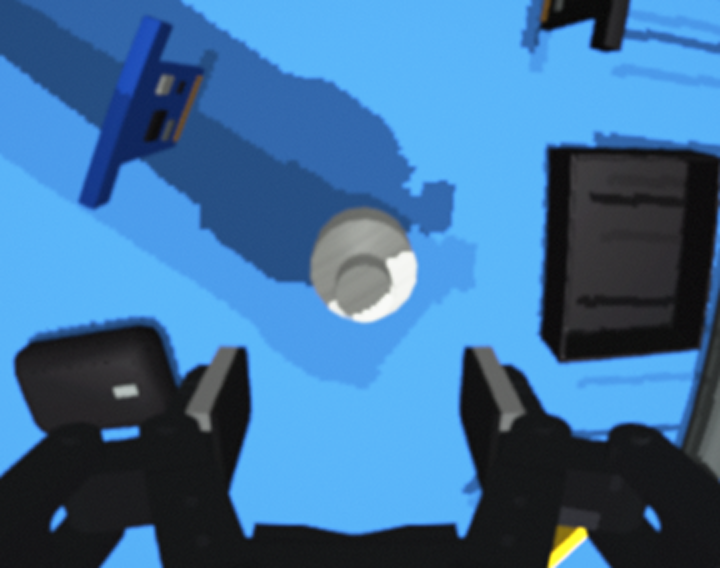

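```bash
python3 - <<'E'
from h import *
print(onz('wrist',(364/2+80,288/2+60),64))
E
python3 go.py 442 -231 55 1.62
```

```text
[ 444.84932833 -233.00289602   64.        ]
shift [-0.27  0.09  5.05] rot [0.02 0.   0.04]
```

{"api": "arm_command", "payload": {
  "moves": "0.65 -0.35 0.21 1 0 0 0;0.65 -0.35 0.21 2.2 0 0 0;0.65 -0.35 0.21 3.3 0 0 0;0.65 -0.35 0.21 4.2 0 0 0;0.65 -0.35 0.21 4.8 0 0 0;0.65 -0.35 0.21 5.05 0 0 0;0.65 -0.35 0.21 5.05 0 0 0;0.2 -0.35 0.21 5.05 0 0 0;0.2 -0.35 0.21 5.05 0 0 0;0.2 -0.35 0.21 5.05 0 0 0",
  "newtons": 60
}}

```text
time_s: 28.87
tcp_pos: [444.5, -233.7, 210.2]
eef_rot: [3.14, 0.001, 1.622]
force: [-1.5, 0.2, 5.6]
gripper_width: 24.2
gripper_force: 58.5
```

{"api": "arm_command", "payload": {
  "moves": "0 0 0 0 0 0 0;0 0 0 0 0 0 0;0 0 0 0 0 0 0;0 0 0 0 0 0 0"
}}

```text
time_s: 29.2
tcp_pos: [444.5, -233.7, 210.2]
eef_rot: [3.139, 0.001, 1.622]
force: [-2.2, 0.1, 5.5]
gripper_width: 24.0
gripper_force: 58.5
```

{"api": "arm_command", "payload": {
  "moves": "0 0 0 -0.5 0 0 0;0 0 0 -1.5 0 0 0;0 0 0 -2.7 0 0 0;0 0 0 -4 0 0 0;0 0 0 -5.4 0 0 0;0 0 0 -6.4 0 0 0;0 0 0 -7 0 0 0;0 0 0 -7 0 0 0;0 0 0 -7 0 0 0"
}}

```text
time_s: 29.95
tcp_pos: [443.8, -233.1, 384.1]
eef_rot: [3.14, -0.0, 1.622]
force: [0.0, 0.5, -5.2]
gripper_width: 24.0
gripper_force: 60.1
```

```bash
python3 - <<'E'
from h import *
s=state();print(s['gripper_width'],s['force'])
E
python3 go.py 502.5 238.5 228 1.516
```

```text
24.016571221895436 [ 0.02627089  0.46462423 -5.19676817]
shift [18.72  3.32  0.05] rot [ 0.01 -0.    1.02]
```

{"api": "arm_command", "payload": {
  "moves": "0 1 0.2 0 0 0 0.2;0 2.4 0.4 0 0 0 0.4;0 3.9 0.7 0 0 0 0.6;0 5.4 1 0 0 0 0.8;0 6.9 1.2 0 0 0 1;0 8.4 1.5 0 0 0 1;0 9.9 1.8 0 0 0 1;0 11.4 2 0 0 0 1;0 12.9 2.3 0 0 0 1;0 14.4 2.6 0 0 0 1"
}}

```text
time_s: 30.78
tcp_pos: [489.6, 131.1, 381.6]
eef_rot: [-3.138, 0.001, 1.517]
force: [0.8, -0.3, -5.5]
gripper_width: 23.9
gripper_force: 60.1
```

{"api": "arm_command", "payload": {
  "moves": "0 1.4 0.2 0 0 0 0;0 2.6 0.45 0 0 0 0;0 3.6 0.6 0 0 0 0;0 4.3 0.7 0 0 0 0;0 4.3 0.7 0 0 0 0;0 4.3 0.7 0 0 0 0;0 4.3 0.7 0 0 0 0"
}}

```text
time_s: 31.37
tcp_pos: [513.7, 234.4, 382.4]
eef_rot: [-3.139, 0.002, 1.516]
force: [0.5, -0.1, -5.1]
gripper_width: 24.2
gripper_force: 60.1
```

```bash
python3 - <<'E'
from h import *
a=grab_frame('wrist')[:,:,::-1]; cv2.imwrite('pics/w11.png',cv2.resize(a[60:344,80:440],None,fx=2,fy=2,interpolation=cv2.INTER_CUBIC))
s=state();print(s['tcp_pos'],s['eef_rot'],s['force'])
Q=lambda P:((proj('wrist',P)-[80,60])*2).round()
for u,v in[(-25,25),(25,25),(0,25),(0,35),(105,67),(-105,67)]: print(u,v,Q(np.array([502.5,238.5,124])+R.from_euler('z',-.055).apply([u,v,0])))
E
python3 go.py 502.5 238.5 179 1.516
```

```text
[513.8438693  234.06485635 382.87202549] [-3.14006775e+00  1.88666505e-03  1.51492626e+00] [-0.47963095 -0.19553343 -4.78820493]
-25 25 [261. 206.]
25 25 [389. 206.]
0 25 [324. 206.]
0 35 [324. 181.]
105 67 [590. 106.]
-105 67 [ 69. 110.]
shift [ 0.16 -0.46  1.96] rot [-0.01  0.02 -0.01]
```

View pics/w11.png

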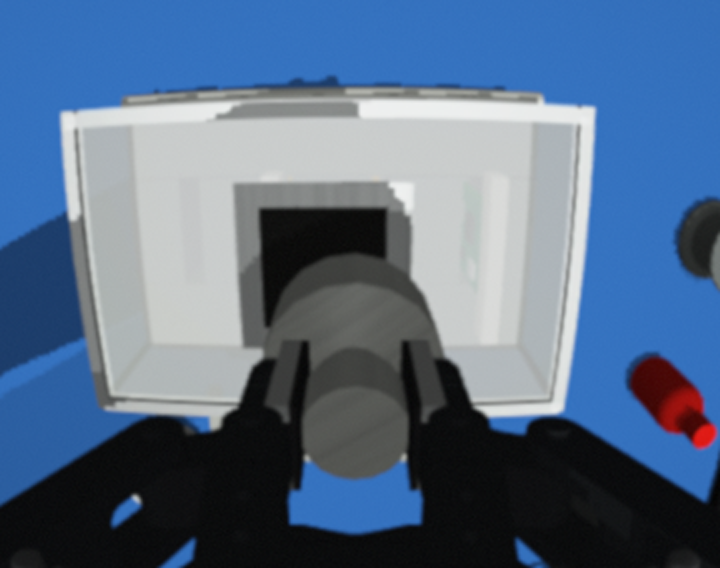

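{"api": "arm_command", "payload": {
  "moves": "0 0.16 -0.46 0.2 0 0 0;0 0.16 -0.46 0.6 0 0 0;0 0.16 -0.46 1 0 0 0;0 0.16 -0.46 1.4 0 0 0;0 0.16 -0.46 1.65 0 0 0;0 0.16 -0.46 1.75 0 0 0;0 0.16 -0.46 1.83 0 0 0;0 0.16 -0.46 1.88 0 0 0;0 0.16 -0.46 1.88 0 0 0;0 0.16 -0.46 1.88 0 0 0"
}}

```text
time_s: 32.25
tcp_pos: [502.8, 240.5, 337.1]
eef_rot: [3.141, -0.0, 1.517]
force: [0.3, -0.2, -5.0]
gripper_width: 24.1
gripper_force: 60.1
```

{"api": "arm_command", "payload": {
  "moves": "0 0 0 0.02 0 0 0;0 0 0 0.05 0 0 0;0 0 0 0.07 0 0 0;0 0 0 0.07 0 0 0"
}}

```text
time_s: 32.58
tcp_pos: [502.6, 240.4, 335.0]
eef_rot: [3.142, -0.0, 1.517]
force: [0.9, -0.3, -5.1]
gripper_width: 24.4
gripper_force: 60.1
```

{"api": "arm_command", "payload": {
  "moves": "0 -0.06 0 0.02 0 0 0;0 -0.06 0 0.04 0 0 0;0 -0.06 0 0.04 0 0 0;0 -0.06 0 0.04 0 0 0"
}}

```text
time_s: 32.92
tcp_pos: [502.6, 239.0, 334.4]
eef_rot: [3.141, -0.0, 1.517]
force: [-1.8, 0.1, -0.7]
gripper_width: 23.8
gripper_force: 60.5
```

{"api": "arm_command", "payload": {
  "moves": "0 0 0 0.02 0 0 0;0 0 0 0.02 0 0 0;0.6 0 0 0.02 0 0 0;0.6 0 0 0.02 0 0 0;0.6 0 0 0.02 0 0 0;0.6 0 0 0.02 0 0 0;0.6 0 0 -1 0 0 0;0.6 0 0 -2.5 0 0 0;0.6 0 0 -4 0 0 0;0.6 0 0 -5 0 0 0"
}}

```text
time_s: 33.75
tcp_pos: [503.1, 238.9, 462.5]
eef_rot: [3.138, -0.002, 1.517]
force: [1.3, 1.3, 0.1]
gripper_width: 51.2
gripper_force: 0.0
```

{"api": "arm_command", "payload": {
  "moves": "0.6 -3 0 -2 0 0 0;0.6 -3 0 -2 0 0 0;0.6 -3 0 -2 0 0 0;0.6 -3 0 -2 0 0 0;0.6 -3 0 -2 0 0 0"
}}

```text
time_s: 34.17
tcp_pos: [498.4, 164.2, 509.0]
eef_rot: [3.141, -0.001, 1.517]
force: [0.9, -0.1, -0.7]
gripper_width: 51.5
gripper_force: 0.0
```

```bash
python3 - <<'E'
from h import *
a=grab_frame('wrist')[:,:,::-1]; cv2.imwrite('pics/w12.png',cv2.resize(a,(768,576),interpolation=cv2.INTER_CUBIC))
print(state()['tcp_pos'])
E
```

```text
[498.24533812 165.10010469 508.2569668 ]
```

View pics/w12.png

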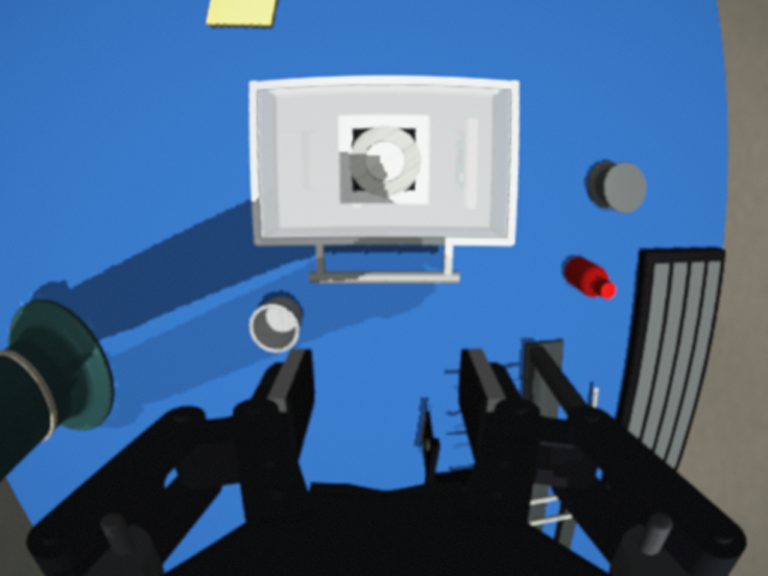

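The weight stands centred on the mark at about (385,160). The cover is down and the hooks in view are empty. Handing in.

```bash
python3 -c "
from rig import *
print(sign_off())"
```

```text
the job is handed in; nothing more can be done
None
```

The job is done and handed in at about 34 s of the 210 s allowed: both green boards are home in tester slots, the cover is down on its stop, and the weight stands centred on the mark.

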